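# Index the grinding-point carousel and lock it

## Robot

A 6-joint arm with a two-finger parallel gripper is mounted at the origin on the work surface. World frame = base frame: x ahead of the robot, y to its left, z up, the work surface at z = 0. Lengths are in mm, angles in rad, forces in N, time in s.
With the tool pointing down it reaches from about 350 to 725 mm from the base axis. Payload 6 kg.
Tool frame: the origin (TCP) lies on the front face of the gripper's body, between the roots of the fingers; the fingertips stand 73 mm ahead of it and the grasp point (between the pads) lies 54 mm ahead of it; z points along the fingers, x is the direction in which the jaws open and shut, and the axes are right-handed (so a half turn about z gives the same grasp; the last joint's range is limited). The gripper opens to 85 mm and grips with 20 to 120 N. Pads are 22 mm wide; open, the fingers measure 114 mm over their backs; the gripper's body (76 mm by 85 mm) begins 54 mm behind the grasp point. The pads swing forward as they close: fully open they stand 13 mm farther back than shut.
Start: joints at [-0.963, 0.04, 0.085, 0, -1.615, -0.334], TCP at [162.249, -577.631, 303.861] pointing down, gripper open.
Joint ranges: [-2.56, 2.56], [-1.29, 2.01], [-1.08, 1.49], [-3.29, 1.98], [-2.81, -0.18], [-2.99, 2.99]. Speed limits (rad/s): [2.57, 2.57, 3.01, 3.14, 3.14, 3.14].

## Interface

Orientations are given as a unit quaternion [w, x, y, z].
In Python, from bench import env, effector, planner, observe, cams, ticket gives the robot as it stands. The module is installed in compiled form; this text tells all that it offers. Calls block until the motion is done:
- env.goto(position, orientation): joint-space move of the TCP to a pose.
- env.move_l(position, rotation=None, speed=150, guard=None): straight line of the TCP; rotation=None keeps the orientation; speed is the mean speed in mm/s. With guard (N) it stops when the force on the tool has changed by that much, and returns True; else False.
- env.goto_joints(angles): joint-space move.
- effector.release() and effector.close(): open the fingers fully, or close them until they stop; the grip force is fixed at half the most.
- env.sleep(seconds).
- planner.ik(position, orientation): joint angles nearest the present ones, or None.
- observe(): the state.
- cams.read_camera(name): name is "scene" or "top"; returns a dict with "frame" (480x640x3 uint8, red, green, blue), "mtx" (3x3 intrinsics, pixels), "world_to_cam" (4x4, takes a point from world to camera coordinates). Camera axes: x right, y down, z forward; pixel columns grow to the right and rows downward; lengths in mm; the calibration is good to about 2 mm. A picture is of the moment at which its call begins. There is no depth.
A pose or a line that the arm cannot do raises env.Unreachable and nothing moves.
- ticket.sign_off(): hands the job in, once; it reports no verdict.
The state is a dict: "time_s": time; "qpos": joint angles; "joint_velocities": joint speeds; "tau": joint torques, N m; "tool_pos": TCP position; "orientation": TCP orientation; "ft_force": force on the tool from outside, world axes, zero at the start; "wrist_torque": the same for the moment, N m; "opening": opening from 0.0 (shut) to 1.0 (fully open).
Only numpy, scipy, OpenCV 4.12 (cv2) and the standard library are available. Lean on these libraries where they do the work, as an engineer would, in place of code of your own. Each camera call takes 0.05 s, during which the arm holds its last target.

## Task

Turn the grinding-point carousel (it has a bar knob on top) the shorter way round until the cone-shaped stone stands at the lock post. Then lock it: press the post's plunger down until its nose is fully home in the notch, hold it there for a moment with at least 10 N but never more than 25 N, and let go. Keep all four stones standing in their sockets and leave the jar, the spanner and the tin alone.

Things in the scene. Friction and masses are not known exactly. Their poses are not given: they have to be found in the camera images.
- carousel (a joint): The turning disc's angle, rad, no end stops; 0 at the start, grows counter-clockwise seen from above. It turns about the vertical axis through knob_grip with 0.15 N m of dry friction and stays where it is left. Disc 228 mm across, top 45 mm above the table, with six square sockets (29 mm inside, walls 14 mm high) 60 degrees apart, centred 70 mm from the axis.
- knob_grip (a point): On the carousel's axis, fixed to the disc, 125 mm above the table: the height to grip the knob, a black upright bar 46 mm long and 14 mm thick, flat sides from 104 to 140 mm above the table, on a 26 mm round column. z is up; x runs along the bar and points over a socket: sockets lie at 0, 60, 120 ... degrees from this x axis and turn with it.
- lock_post: Fixed grey steel post beside the disc, 100 mm high, with a bracket holding the plunger over the rim. Its origin lies on the table exactly on the carousel's axis; its x axis points level from there to the plunger (at x = 102 mm) and the post (129 to 151 mm, foot to 173 mm); z up.
- pick_point (a point): The place at the lock post where the chosen stone must stand: on the lock post's x axis, 70 mm from the carousel's axis, at the height of the disc's top.
- plunger: Upright 12 mm steel pin, a screwed-in ball nose (6 mm radius) below, round black press cap on top. Origin on its axis 72 mm below the cap's top, 64 mm above the table while up (start). Slides only vertically, stays where left (3 N friction). The nose is set differently each time: it seats on both flanks of a notch 11.5 to 21.5 mm down, on the plain ring 1 to 11 mm down: felt by the force rising past 10 N.
- plunger_top (a point): Centre of the top face of the plunger's press cap (30 mm across, 10 mm thick): 136 mm above the table while up, 114.5 to 124.5 mm when home. Pressing over a notch no more than about 6 mm out of line, the nose wedges the disc into line and goes on down (5 N or so) until it seats hard.
- cone: The cone-shaped mounted stone, the one wanted: pointed grey-brown cone 25 mm across and 28 mm high, point up, on a 7 mm shank in a round steel bush (26 mm across, 16 mm high) that stands loosely (1.5 mm play) in a socket; 52 mm high in all, 70 g. Origin: centre of the bush's underside, z up.
- ball: The ball-shaped stone (23 mm ball, 47 mm high in all) in the same sort of bush, in another socket. Origin: centre of the underside.
- drum: The drum-shaped stone (upright cylinder 17 mm across, 52 mm high in all) in the same sort of bush, in another socket. Origin: centre of the underside.
- wheel: The wheel-shaped stone (flat disc 26 mm across and 7 mm thick, 34 mm high in all) in the same sort of bush, in another socket. Origin: centre of the underside.
- jar: Bystander: glass jar with a steel lid, 68 mm across and 85 mm high. Origin: centre of the underside.
- spanner: Bystander: steel spanner 170 mm long lying on the bench. Origin: underside, about its middle.
- tin: Bystander: open steel tin, 80 mm across and 100 mm high. Origin: centre of the underside.
- stand: The carousel's fixed steel foot, 176 mm across; origin on the table, on the carousel's axis. The disc above it carries on its rim a raised steel ring (radius 91 to 113 mm, 13 mm high) with six radial V notches (45 degree flanks, 26 mm wide at the top), one exactly outside each socket. The ring's top is 58 mm above the table.

How it is judged:
By the outcome, as a careful person would: the job done as asked, in the order asked, and still so for the second after the job is handed in, with the robot touching nothing.
It also fails if it takes over 67 s, if anything falls off the work surface, if the arm or the gripper's body presses on something with over 40 N, if the wrist force passes 120 N, or if a joint passes its speed limit or range.

## Working session

There is one attempt and no reset: what is moved stays moved. The work goes in short steps, each a Python script; the robot and the scene stay as the last script left them, time stands still between calls to the robot, and variables do not carry over. Pictures are saved under pics/ and viewed, and the job is handed in when it is done.

```bash
mkdir -p pics
python3 - <<'E'
from bench import env, effector, planner, observe, cams, ticket
import cv2,numpy as np
for n in ["scene","top"]:
    d=cams.read_camera(n); cv2.imwrite(f"pics/{n}0.png",d["frame"][:,:,::-1]); print(n,d["mtx"].tolist(),np.round(d["world_to_cam"],4).tolist())
o=observe();print(o)
E
```

```text
scene [[440.96948458028345, 0.0, 314.7128415870694], [0.0, 440.96948458028345, 234.65188305469272], [0.0, 0.0, 1.0]] [[0.8127, 0.5824, 0.0201, -457.681], [0.3811, -0.5051, -0.7744, -120.4062], [-0.4409, 0.637, -0.6324, 1140.5601], [0.0, 0.0, 0.0, 1.0]]
top [[472.968219063111, 0.0, 320.27247864519467], [0.0, 472.968219063111, 232.13046833030688], [0.0, 0.0, 1.0]] [[-0.0047, -0.9996, -0.0277, 34.6651], [-0.9902, 0.0085, -0.1396, 532.5294], [0.1398, 0.0268, -0.9898, 1233.8794], [0.0, 0.0, 0.0, 1.0]]
{'time_s': 0.1, 'qpos': array([-9.63300131e-01,  4.07640640e-02,  8.39069826e-02, -4.36728089e-04,
       -1.61550353e+00, -3.33709419e-01]), 'joint_velocities': array([-0.00101453, -0.00112743,  0.00100847,  0.00191525, -0.00102325,
       -0.0003487 ]), 'tau': array([-6.30778988e-03, -3.69341433e+01,  3.48283374e+01,  6.95176855e+00,
       -4.47400889e-03,  1.83818605e-05]), 'tool_pos': array([ 162.26955261, -577.45067726,  302.9640379 ]), 'orientation': array([-6.76164198e-04,  6.03987564e-01,  7.96993327e-01,  4.49602217e-04]), 'ft_force': array([ 0.10079341, -0.54227543,  0.39212031]), 'wrist_torque': array([ 0.05448205, -0.02816398,  0.01187392]), 'opening': 1.0026091314526246}
```

View pics/scene0.png

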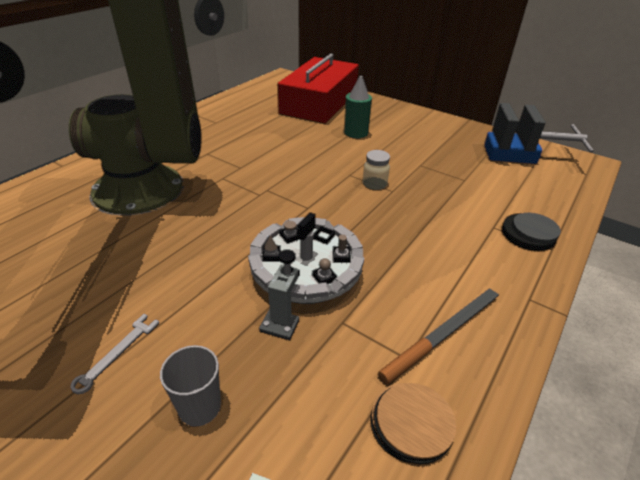

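View pics/top0.png

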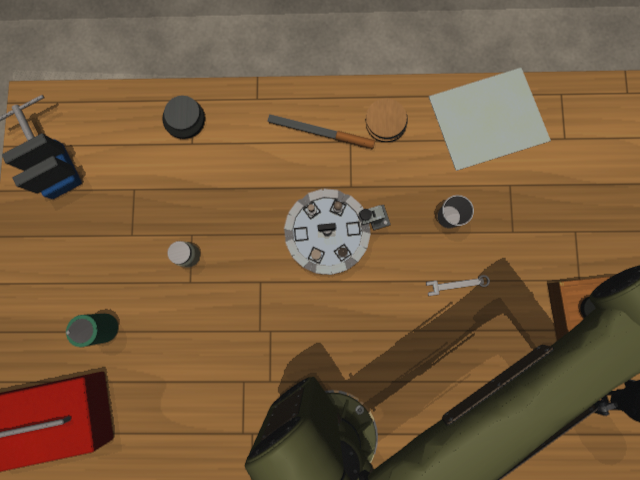

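Run:
```python
import cv2
a=cv2.imread("pics/top0.png")[182:282,275:395]; cv2.imwrite("pics/topc.png",cv2.resize(a,None,fx=6,fy=6,interpolation=cv2.INTER_CUBIC)[:600])
a=cv2.imread("pics/scene0.png")[205:345,240:375]; cv2.imwrite("pics/scenec.png",cv2.resize(a,None,fx=4,fy=4,interpolation=cv2.INTER_CUBIC))
```

```text
(no output)
```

View pics/topc.png

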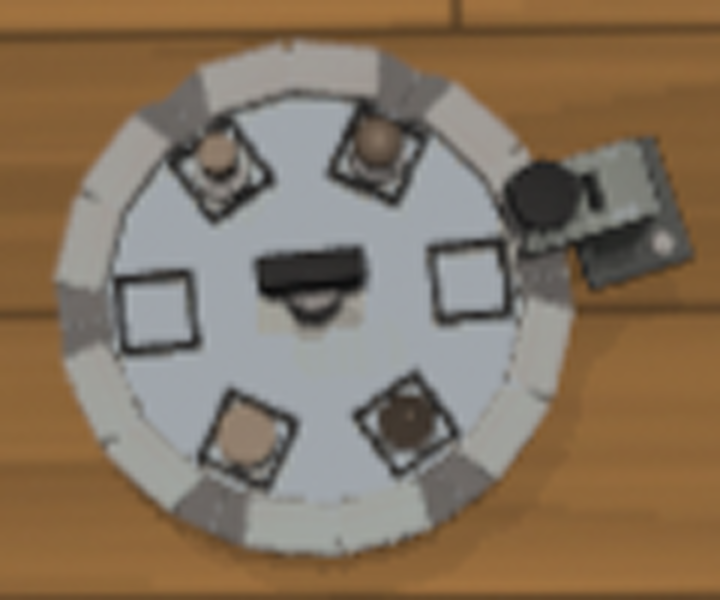

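View pics/scenec.png

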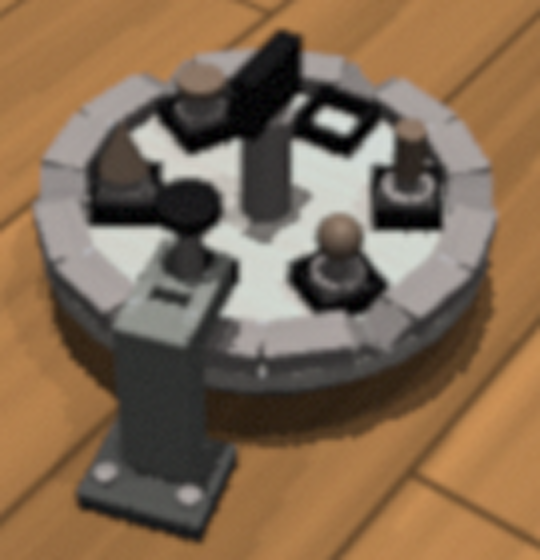

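```bash
cat > geo.py <<'E'
import numpy as np,cv2
K={"top":np.array([[472.968219,0,320.272479],[0,472.968219,232.130468],[0,0,1]]),"scene":np.array([[440.969485,0,314.712842],[0,440.969485,234.651883],[0,0,1]])}
T={"top":np.array([[-0.0047,-0.9996,-0.0277,34.6651],[-0.9902,0.0085,-0.1396,532.5294],[0.1398,0.0268,-0.9898,1233.8794]]),
"scene":np.array([[0.8127,0.5824,0.0201,-457.681],[0.3811,-0.5051,-0.7744,-120.4062],[-0.4409,0.637,-0.6324,1140.5601]])}
def ray(n,uv,z):
    uv=np.atleast_2d(uv).astype(float);R=T[n][:,:3];t=T[n][:,3]
    d=np.c_[uv,np.ones(len(uv))]@np.linalg.inv(K[n]).T@R; c=-R.T@t
    return (c+d*((z-c[2])/d[:,2])[:,None])[:,:2]
def proj(n,p):
    q=K[n]@(T[n][:,:3]@np.array(p,float)+T[n][:,3]); return q[:2]/q[2]
def circ(P):
    w=np.ones(len(P))
    for _ in range(20):
        A=np.c_[2*P,np.ones(len(P))]*w[:,None]; s=np.linalg.lstsq(A,(P**2).sum(1)*w,rcond=None)[0]
        r=np.sqrt(s[2]+s[0]**2+s[1]**2); e=np.abs(np.hypot(*(P-s[:2]).T)-r); w=1/(1+(e/1.5)**2)
    return s[:2],r,np.median(e)
E
python3 - <<'E'
from geo import *
im=cv2.imread("pics/top0.png"); x0,y0,f=275,182,6
a=cv2.resize(im[182:282,275:395],None,fx=6,fy=6,interpolation=cv2.INTER_CUBIC)
hsv=cv2.cvtColor(a,cv2.COLOR_BGR2HSV)
m=((hsv[...,1]<60)&(hsv[...,2]>90)).astype(np.uint8)
m=cv2.morphologyEx(m,cv2.MORPH_CLOSE,np.ones((15,15)))
cs,_=cv2.findContours(m,cv2.RETR_EXTERNAL,cv2.CHAIN_APPROX_NONE); c=max(cs,key=cv2.contourArea)[:,0,:].astype(float)
nat=lambda p:(np.atleast_2d(p)+.5)/f-.5+[x0,y0]
# outer edge visible: far-from-post points, upper half plus left
keep=(c[:,0]<520)&~((c[:,0]>480)&(c[:,1]<330))
print("ring outer",circ(ray("top",nat(c[keep]),58)))
# black cap
b=(hsv[...,2]<60).astype(np.uint8)
n,l,s,ce=cv2.connectedComponentsWithStats(b)
for i in range(1,n):
    if s[i,4]>300: print(s[i],ce[i])
# socket centres from picked 6x pixels (rim top z=59)
S=[(220,167),(380,153),(157,312),(470,281),(248,437),(406,423)]
P=ray("top",nat(S),59);c0=circ(P);print("sockets",c0)
for p in P: print(p,np.degrees(np.arctan2(*(p-c0[0])[::-1])))
print("cap",ray("top",nat([(541,195)]),136))
print("bar top corners",ray("top",nat([(256,262),(364,248),(367,286),(260,293)]),140))
E
```

```text
ring outer (array([533.22898353,  13.273877  ]), np.float64(113.42692956594362), np.float64(0.4236402773639796))
[344 100  31  44 435] [359.05977011 118.07356322]
[ 505  162   97   76 4540] [546.66299559 197.06497797]
[331 165  72  38 511] [365.11937378 185.65166341]
[222 186  37  29 355] [239.87887324 198.02253521]
[ 567  217   87   60 1934] [610.44829369 242.43743537]
[ 258  249  105   51 3999] [310.49087272 273.49962491]
[115 271  74  20 354] [147.99717514 277.88135593]
[291 304  46  19 432] [313.68055556 314.18518519]
sockets (array([533.99068517,  13.37950232]), np.float64(69.65911737005908), np.float64(0.36482543738041784))
[591.07143869  54.31659164] 35.647277465335335
[596.67586116 -16.71106272] -25.642254246220336
[526.33903592  82.24965074] 96.33970732407266
[538.94040726 -55.73817241] -85.90387162483391
[470.75162023  42.28847128] 155.4330668904791
[476.39169675 -26.88891373] -145.04195901583014
cap [[563.2578575 -82.3393572]]
bar top corners [[535.6057359   35.77916619]
 [541.04838779  -8.82010941]
 [525.19279121  -9.91057856]
 [522.6645005   34.17903291]]
```

Run:
```python
from geo import *
im=cv2.imread("pics/scene0.png"); a=cv2.resize(im[205:345,240:375],None,fx=4,fy=4,interpolation=cv2.INTER_CUBIC)
nat=lambda p:(np.atleast_2d(p)+.5)/4-.5+[240,205]
# cap top face ellipse ~ (189,203) ; cone apex (122,128); ball centre (340,233)
print("cap",ray("scene",nat([(190,203)]),136))
print("cone apex",ray("scene",nat([(122,128)]),97),"ball",ray("scene",nat([(340,233)]),45+35.5), "drum top",ray("scene",nat([(410,128)]),97))
nt=lambda p:(np.atleast_2d(p)+.5)/6-.5+[275,182]
print("top: cone",ray("top",nt([(407,418)]),95),"ball",ray("top",nt([(381,141)]),80.5))
c=np.array([533.5,13.3])
for ang in np.radians([-144.9,-72.7]):
  for n in K:
    q=proj(n,[*(c+102*np.array([np.cos(ang),np.sin(ang)])),136]); print(n,(q-([275,182] if n=="top" else [240,205]))*(6 if n=="top" else 4))
# ring outer contour in scene: try back edge
hsv=cv2.cvtColor(a,cv2.COLOR_BGR2HSV);m=((hsv[...,1]<60)&(hsv[...,2]>90)).astype(np.uint8)
m=cv2.morphologyEx(m,cv2.MORPH_CLOSE,np.ones((9,9)))
cs,_=cv2.findContours(m,cv2.RETR_EXTERNAL,cv2.CHAIN_APPROX_NONE);k=max(cs,key=cv2.contourArea)[:,0,:].astype(float)
k=k[(k[:,1]<190)&((k[:,0]<200)|(k[:,0]>320))]
print(circ(ray("scene",nat(k),58)))
```

```text
cap [[566.25387499 -89.29112406]]
cone apex [[479.15972317 -33.10125992]] ball [[595.38247982 -16.13117127]] drum top [[589.83916177  50.37272542]]
top: cone [[474.98907485 -26.64056791]] ball [[597.7960121  -16.96017802]]
top [452.7978541 465.8253227]
scene [52.35302848 51.85865299]
top [542.6636107  191.02541975]
scene [191.73271887 192.74387129]
(array([528.64510438,  43.17971939]), np.float64(67.50255613189249), np.float64(11.63463217122645))
```

```bash
cat >> geo.py <<'E'
def qd(deg):
    h=np.radians(deg)/2; return [0,float(np.cos(h)),float(np.sin(h)),0]
AX=np.array([533.5,13.3])
E
python3 - <<'E'
from bench import *
from geo import *
for p in [5.1,77.3,185.1,257.3]:
    q=planner.ik([*AX,179],qd(p)); print(p,None if q is None else np.round(q,3))
    q=planner.ik([*AX,260],qd(p)); print(p,None if q is None else np.round(q,3))
E
```

```text
5.1 [ 0.402 -0.116 -0.295  0.    -1.392  2.829]
5.1 [ 0.402 -0.138 -0.167  0.    -1.542  2.829]
77.3 [ 0.402 -0.116 -0.295  0.    -1.392 -2.194]
77.3 [ 0.402 -0.138 -0.167  0.    -1.542 -2.194]
185.1 [ 0.402 -0.116 -0.295  0.    -1.392 -0.313]
185.1 [ 0.402 -0.138 -0.167  0.    -1.542 -0.313]
257.3 [ 0.402 -0.116 -0.295  0.    -1.392  0.947]
257.3 [ 0.402 -0.138 -0.167  0.    -1.542  0.947]
```

Run:
```python
from bench import *
from geo import *
env.goto([*AX,270],qd(185.1)); print(observe()["time_s"])
env.move_l([*AX,179],speed=80,guard=8); o=observe();print(o["time_s"],o["tool_pos"],o["ft_force"])
d=cams.read_camera("scene");cv2.imwrite("pics/s1.png",cv2.resize(d["frame"][165:345,200:420,::-1],None,fx=3,fy=3,interpolation=cv2.INTER_CUBIC))
effector.close(); o=observe();print(o["time_s"],o["tool_pos"],o["ft_force"],o["wrist_torque"],o["opening"])
```

```text
2.575
3.8583 [533.79855379  13.33616056 179.74503841] [ 0.14414216 -0.31302013 -0.14111405]
4.5667 [533.02239277  13.10319013 180.21862532] [-6.67008958  0.75426518  7.2527857 ] [0.15756398 2.18007356 0.12227384] 0.15599337273176678
```

View pics/s1.png

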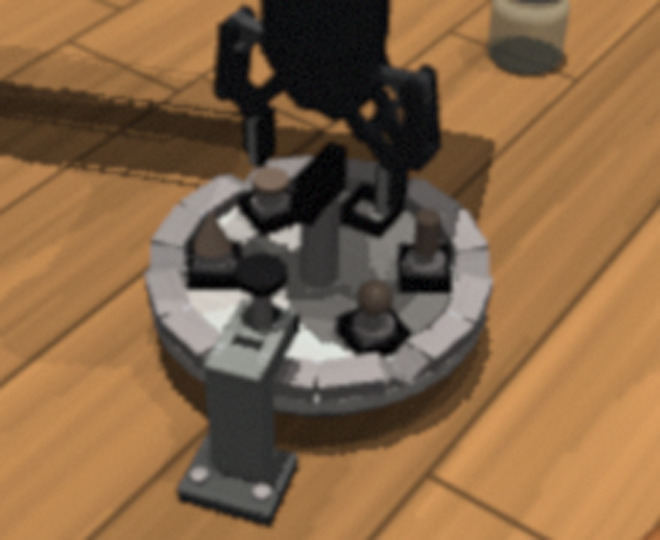

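Run:
```python
from bench import *
from geo import *
C=[532.9,13.2]
for p in [203,221,239,257.3]:
    env.goto([*C,179.5],qd(p)); o=observe();print(round(o["time_s"],2),np.round(o["tool_pos"],1),np.round(o["ft_force"],1),np.round(o["wrist_torque"],2))
effector.release(); o=observe();print(o["time_s"],o["ft_force"],np.degrees(2*np.arctan2(o["orientation"][2],o["orientation"][1])))
env.move_l([*C,240],speed=120)
env.goto([480,200,330],qd(257.3)); print(observe()["time_s"])
for n in K:
    d=cams.read_camera(n);cv2.imwrite(f"pics/{n}2.png",d["frame"][:,:,::-1])
a=cv2.imread("pics/top2.png")[182:282,275:395]; cv2.imwrite("pics/topc2.png",cv2.resize(a,None,fx=6,fy=6,interpolation=cv2.INTER_CUBIC))
a=cv2.imread("pics/scene2.png")[205:345,240:375]; cv2.imwrite("pics/scenec2.png",cv2.resize(a,None,fx=4,fy=4,interpolation=cv2.INTER_CUBIC))
```

```text
4.97 [532.3  13.  180.2] [-5.4  0.5  4.4] [-0.01  1.78  0.17]
5.37 [531.8  12.6 180.2] [-8.8 -1.4  7. ] [-0.29  2.74  0.09]
5.77 [531.4  12.1 180.2] [-10.7  -3.    8.3] [-0.74  3.41  0.05]
6.17 [531.2  11.5 180.2] [-12.2  -6.    8.5] [-1.51  3.65  0.12]
6.8667 [-0.29979283 -0.41668772  0.04104624] 257.3055298055049
8.3917
```

View pics/topc2.png

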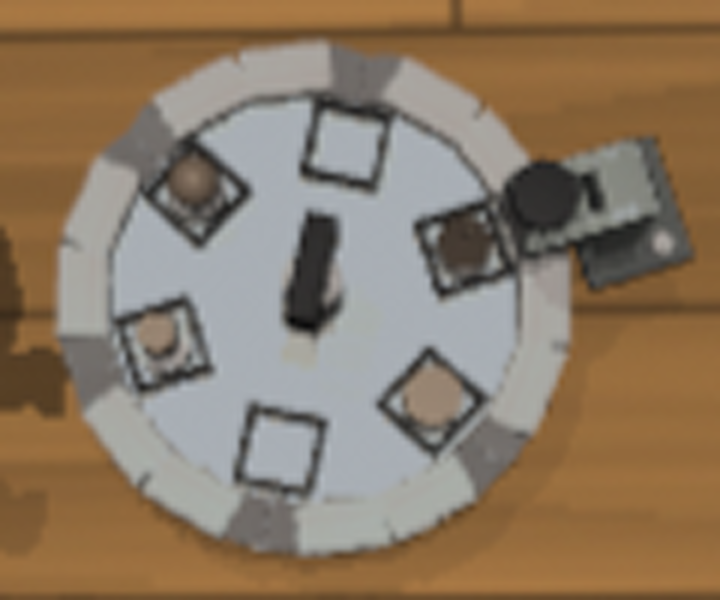

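View pics/scenec2.png

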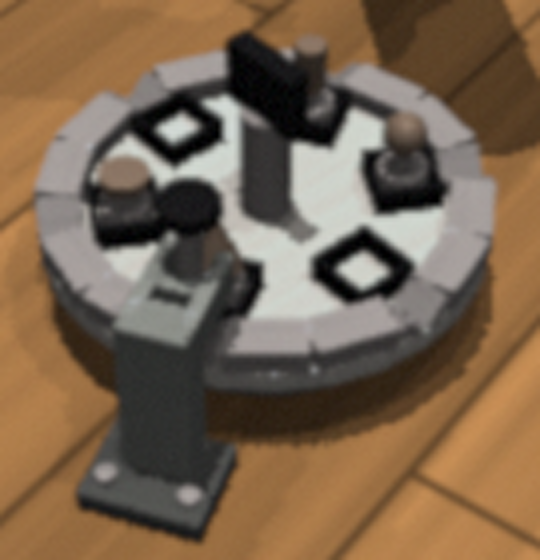

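Run:
```python
from geo import *
nat=lambda p:(np.atleast_2d(p)+.5)/6-.5+[275,182]
S=[(346,145),(463,248),(431,400),(280,450),(165,343),(198,191)]
P=ray("top",nat(S),59);c0=circ(P);print("sockets",c0)
a=np.degrees(np.arctan2(*(P-AX).T[::-1]));print(np.mod(a+72.7+30,60)-30)
a=cv2.imread("pics/topc2.png"); 
g=a.max(2)
b=((g<48)).astype(np.uint8); b[:, :480]=0; b[:,590:]=0
b=cv2.morphologyEx(b,cv2.MORPH_OPEN,np.ones((31,31)))
cs,_=cv2.findContours(b,cv2.RETR_EXTERNAL,cv2.CHAIN_APPROX_NONE);c=max(cs,key=cv2.contourArea)
print(cv2.boundingRect(c),cv2.minEnclosingCircle(c))
for z in(126,136):
  p=[[proj("top",[*(AX+102*np.array([np.cos(t),np.sin(t)])+15*np.array([np.cos(s),np.sin(s)])),z]) for s in np.linspace(0,6.28,60)] for t in [np.radians(-72.7)]][0]
  p=(np.array(p)-[275,182]+.5)*6-.5; print(z,p.min(0),p.max(0))
a=cv2.imread("pics/scenec2.png");g=a.max(2);b=(g<48).astype(np.uint8);b[:,:140]=0;b[:,235:]=0;b[:170]=0;b[260:]=0
b=cv2.morphologyEx(b,cv2.MORPH_OPEN,np.ones((21,21)))
cs,_=cv2.findContours(b,cv2.RETR_EXTERNAL,cv2.CHAIN_APPROX_NONE);c=max(cs,key=cv2.contourArea);print(cv2.boundingRect(c))
for z in(126,136):
  p=[[proj("scene",[*(AX+102*np.array([np.cos(t),np.sin(t)])+15*np.array([np.cos(s),np.sin(s)])),z]) for s in np.linspace(0,6.28,60)] for t in [np.radians(-72.7)]][0]
  p=(np.array(p)-[240,205]+.5)*4-.5; print(z,p.min(0),p.max(0))
```

```text
sockets (array([532.91745151,  13.18271432]), np.float64(69.23336163539592), np.float64(0.24204773923385403))
[ 0.09518178 -0.33907267  0.1208957   0.35583424  0.47415841  0.01878685]Traceback (most recent call last):
  File "<stdin>", line 10, in <module>
ValueError: max() iterable argument is empty
```

Run:
```python
from geo import *
def pr(n,ang,z,o,f):
  t=np.radians(ang);p=[proj(n,[*(AX+102*np.array([np.cos(t),np.sin(t)])+15*np.array([np.cos(s),np.sin(s)])),z]) for s in np.linspace(0,6.28,60)]
  p=(np.array(p)-o+.5)*f-.5; return np.r_[p.min(0),p.max(0)].round(1)
for n,fn,o,f,(x0,x1,y0,y1) in [("top","pics/topc2.png",[275,182],6,(490,582,140,240)),("scene","pics/scenec2.png",[240,205],4,(140,232,165,262))]:
  g=cv2.imread(fn).max(2)
  for th in (50,60,70,80):
    b=(g<th).astype(np.uint8);m=np.zeros_like(b);m[y0:y1,x0:x1]=b[y0:y1,x0:x1]
    m=cv2.morphologyEx(m,cv2.MORPH_OPEN,cv2.getStructuringElement(2,(41,41) if n=="top" else (31,31)))
    x,y,w,h=cv2.boundingRect(m);print(n,th,x,y,x+w,y+h)
  for ang in(-71.7,-72.7,-73.7): print(n,ang,pr(n,ang,136,o,f),pr(n,ang,126,o,f))
```

```text
top 50 0 0 0 0
top 60 504 163 579 232
top 70 501 162 581 233
top 80 499 161 582 235
top -71.7 [507.5 153.9 580.1 225.2] [506.3 158.5 578.2 229.2]
top -72.7 [508.9 157.9 581.5 229.2] [507.6 162.5 579.6 233.2]
top -73.7 [510.2 162.  582.8 233.3] [508.9 166.5 580.9 237.2]
scene 50 155 182 219 240
scene 60 152 182 220 244
scene 70 140 181 221 247
scene 80 140 180 221 262
scene -71.7 [161.9 172.1 232.4 218.9] [162.6 189.4 232.5 236.4]
scene -72.7 [158.  171.2 228.4 218. ] [158.7 188.5 228.6 235.4]
scene -73.7 [154.1 170.3 224.5 217. ] [154.8 187.6 224.7 234.5]
```

Run:
```python
from bench import *
from geo import *
P=[562.5,-84.5]
effector.close()
env.goto([*P,270],qd(257.3)); 
env.move_l([*P,218],speed=60); env.sleep(.2)
o=observe();f0=o["ft_force"];print(o["time_s"],o["tool_pos"],f0)
h=env.move_l([*P,206],speed=8,guard=6);o=observe();print(h,o["time_s"],o["tool_pos"],o["ft_force"]-f0)
for n in K:
    d=cams.read_camera(n);cv2.imwrite(f"pics/{n}3.png",d["frame"][:,:,::-1])
a=cv2.imread("pics/top3.png")[182:282,275:395]
b=cv2.imread("pics/scene3.png")[165:345,220:375]; cv2.imwrite("pics/c3.png",cv2.resize(b,None,fx=3.3,fy=3.3,interpolation=cv2.INTER_CUBIC))
```

```text
11.6333 [562.62694515 -84.49021857 218.4224524 ] [ 0.28865201 -0.04509681  0.22678752]
False 13.2833 [562.51618755 -84.51832397 206.07191644] [-2.16952053  1.09726612  1.61112437]
```

View pics/c3.png

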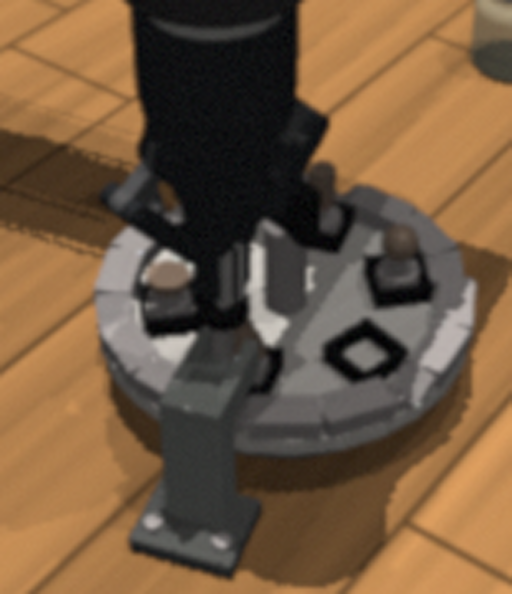

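Run:
```python
from bench import *
from geo import *
P=[562.5,-84.5];f0=np.array([.29,-.05,.23])
z=206
while z>184:
    z-=2
    h=env.move_l([*P,z],speed=6,guard=11);o=observe();F=o["ft_force"]-f0
    print(h,z,round(o["time_s"],2),np.round(o["tool_pos"],2),np.round(F,1))
    if h or np.linalg.norm(F)>11: break
```

```text
False 204 13.87 [562.49 -84.51 203.74] [-0.3  0.6  1.1]
False 202 14.35 [562.51 -84.51 201.88] [-1.3  1.5  1. ]
False 200 14.83 [562.5  -84.51 199.86] [0.4 0.3 0.6]
False 198 15.32 [562.5  -84.48 197.85] [-0.7  0.4  0.8]
False 196 15.8 [562.5  -84.53 196.4 ] [-3.1  1.   4.3]
False 194 16.28 [562.55 -84.54 195.91] [-5.6  2.9 10.9]
```

Run:
```python
from bench import *
from geo import *
P=[562.5,-84.5];f0=np.array([.29,-.05,.23])
for z in (193.3,192.7):
    h=env.move_l([*P,z],speed=3,guard=5);o=observe();F=o["ft_force"]-f0
    print(h,z,round(o["time_s"],2),np.round(o["tool_pos"],2),np.round(F,1))
for i in range(3):
    env.sleep(.3);o=observe();F=o["ft_force"]-f0;print(np.round(o["tool_pos"],2),np.round(F,1))
for n in K:
    d=cams.read_camera(n);cv2.imwrite(f"pics/{n}4.png",d["frame"][:,:,::-1])
b=cv2.imread("pics/scene4.png")[165:345,220:375]; cv2.imwrite("pics/c4.png",cv2.resize(b,None,fx=3.3,fy=3.3,interpolation=cv2.INTER_CUBIC))
```

```text
False 193.3 16.67 [562.56 -84.54 195.59] [-5.8  3.3 12.5]
False 192.7 17.02 [562.55 -84.55 195.55] [-7.6  2.9 14.2]
[562.55 -84.55 195.56] [-7.7  3.4 14.9]
[562.54 -84.58 195.56] [-7.9  3.3 15.5]
[562.55 -84.53 195.58] [-9.   3.5 15.6]
```

View pics/c4.png

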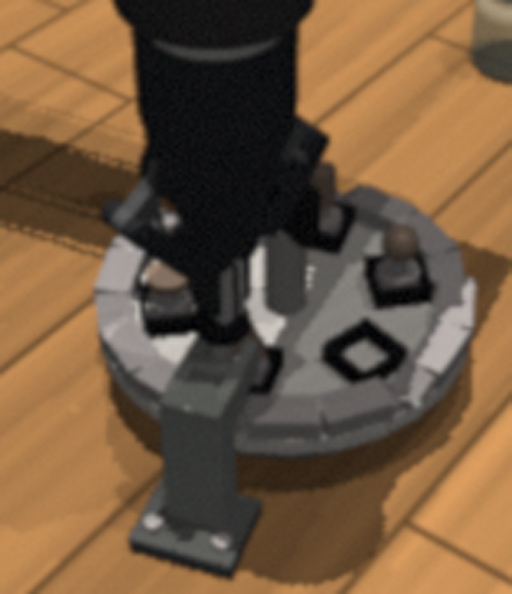

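Run:
```python
from bench import *
from geo import *
P=[562.5,-84.5]
env.move_l([*P,205],speed=25);env.move_l([*P,270],speed=120)
env.goto([480,200,330],qd(257.3));o=observe();print(o["time_s"],o["ft_force"])
for n in K:
    d=cams.read_camera(n);cv2.imwrite(f"pics/{n}5.png",d["frame"][:,:,::-1])
a=cv2.imread("pics/top5.png")[182:282,275:395]; cv2.imwrite("pics/topc5.png",cv2.resize(a,None,fx=6,fy=6,interpolation=cv2.INTER_CUBIC))
a=cv2.imread("pics/scene5.png")[205:345,240:375]; cv2.imwrite("pics/scenec5.png",cv2.resize(a,None,fx=4,fy=4,interpolation=cv2.INTER_CUBIC))
for fn in("pics/scenec2.png","pics/scenec5.png"):
  g=cv2.imread(fn).max(2)
  for th in (50,60):
    b=(g<th).astype(np.uint8);m=np.zeros_like(b);m[165:290,140:232]=b[165:290,140:232]
    m=cv2.morphologyEx(m,cv2.MORPH_OPEN,cv2.getStructuringElement(2,(31,31)))
    x,y,w,h=cv2.boundingRect(m);print(fn,th,x,y,x+w,y+h)
t=np.radians(-73.5);p=AX+102*np.array([np.cos(t),np.sin(t)])
print([(z,proj("scene",[*p,z])*4) for z in (136,126,122.6)])
```

```text
20.5083 [ 0.39906342 -0.00239409  0.03497985]
pics/scenec2.png 50 155 182 219 240
pics/scenec2.png 60 152 182 220 279
pics/scenec5.png 50 150 204 221 264
pics/scenec5.png 60 149 203 223 279
[(136, array([1148.62060653, 1011.98378996])), (126, array([1149.07190221, 1029.36774299])), (122.6, array([1149.22363456, 1035.21248786]))]
```

View pics/topc5.png

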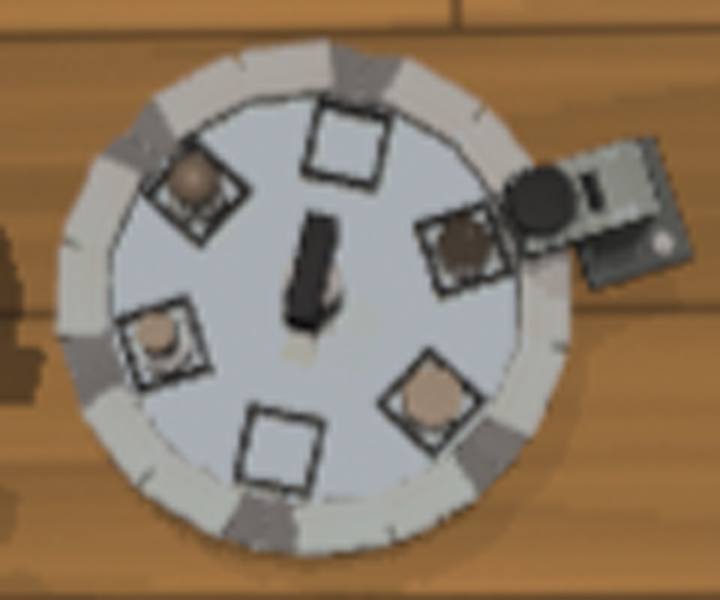

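View pics/scenec5.png

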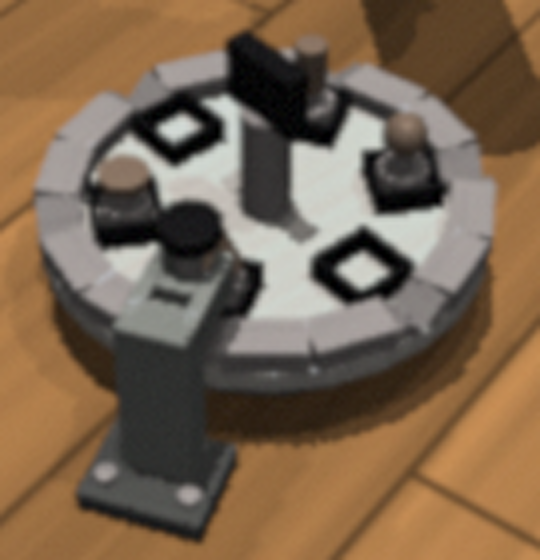

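Run:
```python
from bench import *
print(observe()["time_s"]);ticket.sign_off()
```

```text
20.6083
the job is handed in; nothing more can be done
```

I turned the carousel about 72° counter-clockwise (the shorter way) by its bar knob, so the cone stands at the lock post. Then I locked it with the plunger and handed the job in at 20.6 s.

- **Press:** Pressed with the closed fingertips, the plunger stopped hard at about 13.4 mm down. That falls in the notch range (11.5 to 21.5 mm), not on the plain ring.
- **Hold:** I held it there for about a second at 14 to 16 N downward, about 18 N in all with the sideways force. I then lifted off straight up.
- **Last pictures:** They show the cap about 13 mm lower than at the start, the cone at the post and all four stones upright. The robot was well clear and touching nothing. I didn't check the jar, spanner and tin in these pictures, but the arm kept well away from them.
- **Disagreement:** The two cameras put the post's direction about 1° apart, or about 2 mm at the rim. That is within what the notch wedges into line.
- **Not seen directly:** The gripper and post hide the nose, so "fully home" rests on the stop depth and the force rise. The force readings came between small steps, so I don't have a continuous record of the peak.

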